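Move a tasting row from the service tray to the flight board

ROBOT

A 6-joint arm with a two-finger parallel gripper is mounted at the origin on the work surface. World frame = base frame: x ahead of the robot, y to its left, z up, the work surface at z = 0. Lengths are in mm, angles in rad, forces in N, time in s.
With the tool pointing down it reaches from about 300 to 875 mm from the base axis. Payload 6.4 kg.
Tool frame: the origin (TCP) lies midway between the tips of the shut fingers; the grasp point (between the pads) lies 19 mm behind it; z points along the fingers, y is the line along which they close (so a half turn about z gives the same grasp; the last joint's range is limited). The gripper opens to 85 mm and grips with 20 to 120 N. Pads are 22 mm wide; open, the fingers measure 114 mm over their backs; the gripper's body (76 mm by 85 mm) begins 54 mm behind the grasp point. The pads swing forward as they close: fully open they stand 13 mm farther back than shut.
Start: joints at [-1.321, 0.181, 1.607, -0, 1.354, -0.206], TCP at [253.121, -516.305, 231.288] pointing down, gripper open.
Joint ranges: [-2.99, 2.99], [-0.89, 2.07], [0.3, 2.58], [-1.14, 4.28], [0, 2.63], [-3.12, 3.12]. Speed limits (rad/s): [2.57, 2.57, 3.01, 3.14, 3.14, 3.14].

INTERFACE

Orientations are given as a rotation vector (axis times angle).
In Python, from workcell import * gives the robot as it stands.
- The arm moves only by the shell command python3 -m pendant 'ROWS' [FORCE]. ROWS is JSON, a list that holds one entry, the list of rows, each a list of 5 numbers: the shift along the world's x, y, z in mm, then the turn about the world's z in rad, then the finger opening in mm, from 0 to 85.4. In form: [[[x, y, z, yaw, jaw], ...]]. A call has 1 to 10 rows; each row shifts and turns the commanded pose from where the row before left it; what a row does not reach is not made up. A row lasts 1/8 s, in which the tool goes at most 62.5 mm and 10.7 degrees, less where a joint would pass 70% of its speed; a pose out of reach is approached as far as the arm can. A call is refused whole if a number of a shift passes 62.5 or a number of a turn 0.188, either way. A call with a gripper value outside its range is refused whole. The fingers move at their own pace and stop on an object; FORCE is the grip in N (left out, the last holds). Time passes only in rows, so rows that do not move let the fingers close. It gives the time, the measured TCP pose, the force, the opening and the grip force at its end, in the units of the state.
- state(): the state, without advancing time (a new reading comes with each control period).
- camera(name): name is "scene" or "side" or "wrist"; returns a dict with "img" (480x640x3 uint8, red, green, blue), "camera_matrix" (3x3 intrinsics, pixels), "R" (3x3) and "t" (3): a world point X has camera coordinates R X + t. Camera axes: x right, y down, z forward; pixel columns grow to the right and rows downward; lengths in mm; the calibration is good to about 2 mm. A picture is of the moment at which its call begins. There is no depth.
- hand_in(): hands the job in; it is judged then, once.
Trained networks look in a picture, given as the dict that the camera call returned (one of the last four; its "shot" number tells which), for a name from the list of things; names that differ only in an ending like _2 or _b are one class to them, and where a whole thing is asked for, a point or a joint stands for the part that bears it (a point fixed in the world has none). Each returns a list of dicts, best first, with "p" (0 to 1); they miss things now and then, are a little off and sometimes report something else, mostly with a low value. They report only what shows in the picture. A call takes as long as a camera call. They do not tell look-alikes from the thing itself.
- find_in(target, picture): "xy" ([column, row] as shares, 0 to 1, of the picture: columns of its width, rows of its height, amid what is visible of it).
- silhouettes(target, picture): "region" (480x640 bool, what is visible of it) and "xy" ([column, row] as shares, 0 to 1, of the picture: columns of its width, rows of its height, amid what is visible of it).
- place_of(target, picture): "xy" ([column, row] as shares, 0 to 1, of the picture: columns of its width, rows of its height: a listed point, or the origin of a listed thing).
The state is a dict: "time_s": time; "joint_positions": joint angles; "dq": joint speeds; "effort": joint torques, N m; "eef_pos": TCP position; "orientation": TCP orientation; "force": force on the tool from outside, world axes, zero at the start; "wrist_torque": the same for the moment, N m; "opening": opening from 0.0 (shut) to 1.0 (fully open); "finger_force": force on a finger pad.
Only numpy, scipy, OpenCV 4.12 (cv2) and the standard library are available. Lean on these libraries where they do the work, as an engineer would, in place of code of your own. Each camera call takes 0.05 s, during which the arm holds its last target. There are 200 camera calls.

TASK

Move the three tasting glasses from the cork coasters of the service tray to the wooden flight board, one to a well, keeping the left-to-right order (as seen from the robot) in which they stand on the tray and leaving the board's right-hand end well free; into that end well put the water tumbler from the top of the nested pair, without pulling up or shifting the tumbler beneath it. Set every glass down gently and upright on the bottom of its well; nothing may be dropped or knocked over.

Things in the scene. Friction and masses are not known exactly. Their poses are not given: they have to be found in the camera images.
- tulip_mid (a point): stemmed tulip glass, clear, 130 mm tall, tallest of the row. Point on its axis half-way up (65 mm above its underside); z up the axis. Foot 56 mm across; stem 9 mm thick up to 48 mm; bowl above it, widest (58 mm) from 75 to 90 mm up, narrowing to a 44 mm rim. Grasp the bowl where widest, about 82 mm up. About 0.12 kg.
- goblet_mid (a point): wide goblet on a short stem, clear glass, 90 mm tall, widest of the row. Point on its axis half-way up (45 mm above its underside); z up the axis. Foot 54 mm across, stem 11 mm thick up to 26 mm, bowl above with upright sides 60 mm across from 56 mm up to the rim at 90 mm. Grasp the bowl about 72 mm up. About 0.13 kg.
- shot_mid (a point): shot glass, clear, no stem, 62 mm tall, shortest and narrowest of the row. Point on its axis half-way up (31 mm above its underside); z up the axis. 36 mm across at the base, 44 mm at the rim. Grasp it about 40 mm up. About 0.10 kg.
- tumbler_top_mid (a point): upper of two like nested tumblers, clear glass, 76 mm tall: foot 47 mm across up to 34 mm, then a step out to an upright band 60 mm across up to the rim. Point on its axis, 38 mm above its underside. Its step rests on the lower rim, its foot is inside with 2 mm play: only the band shows, its underside is 42 mm up. Grasp the band about 60 mm above its underside; lift straight up 45 mm. 0.17 kg.
- tumbler_low_mid (a point): the lower tumbler, same shape and size, standing on the table under the other, its rim 76 mm above the table; it stays where it stands. Point on its axis half-way up, 38 mm above its underside.
- board: flight board: wooden plank fixed on the table, 350 x 104 mm, 24 mm high, with four round wells in a row. Origin: centre of its underside; x across it, away from the robot; y along it, to the robot's left. Well centres at x = 0, y = +127.5, +42.5, -42.5, -127.5 mm (the last is the right-hand end well); wells 77 mm across, 8 mm deep, bottom 16 mm above the table.
- coaster_a: cork coaster, 84 mm across, 4 mm thick, one of three alike, fixed in a row at 90 mm in the dark service tray. The tulip glass stands on it at the start, so it marks that glass's place in the row. Its top is 10 mm above the table; the tray's sides are 20 mm high, 48 mm either side of the row's line. Origin: centre of its underside; y along the row, to the robot's left.
- coaster_b: cork coaster, 84 mm across, 4 mm thick, one of three alike, fixed in a row at 90 mm in the dark service tray. The goblet stands on it at the start, so it marks that glass's place in the row. Its top is 10 mm above the table; the tray's sides are 20 mm high, 48 mm either side of the row's line. Origin: centre of its underside; y along the row, to the robot's left.
- coaster_c: cork coaster, 84 mm across, 4 mm thick, one of three alike, fixed in a row at 90 mm in the dark service tray. The shot glass stands on it at the start, so it marks that glass's place in the row. Its top is 10 mm above the table; the tray's sides are 20 mm high, 48 mm either side of the row's line. Origin: centre of its underside; y along the row, to the robot's left.
Things that resemble listed ones, but are neither listed nor needed, are in the scene too. What is shaped like the part that bears goblet_mid but yellow is not meant. What is shaped like the part that bears tulip_mid but blue is not meant.

How it is judged:
By the outcome, as a careful person would: the job done as asked, in the order asked, and still so for the second after the job is handed in, with the robot touching nothing.
It also fails if it takes over 112 s, if anything falls off the work surface, if the arm or the gripper's body presses on something with over 40 N, if the wrist force passes 120 N, or if a joint passes its speed limit or range.

## Working session

There is one attempt and no reset: what is moved stays moved. The work goes in short steps, Python scripts to look and compute and a shell command to move; the robot and the scene stay as the last step left them, time stands still between calls to the robot, and variables do not carry over. Pictures are saved under pics/ and viewed, at most 19 in all, crops included, and the job is handed in when it is done.

```bash
mkdir -p pics; cat > h.py <<'E'
from workcell import *
import numpy as np, cv2
def ray(c,xy):
    K,R,t=[np.array(c[k],float) for k in("camera_matrix","R","t")]
    d=R.T@np.linalg.solve(K,[xy[0]*640,xy[1]*480,1]); return -R.T@t,d
def at(c,xy,z):
    o,d=ray(c,xy); return o+d*(z-o[2])/d[2]
def proj(c,X):
    K,R,t=[np.array(c[k],float) for k in("camera_matrix","R","t")]
    p=K@(R@np.array(X,float)+t); return p[:2]/p[2]
def save(c,n,crop=None,s=1):
    im=c["img"][:,:,::-1]
    if crop: x0,y0,x1,y1=crop; im=im[y0:y1,x0:x1]
    cv2.imwrite("pics/"+n,cv2.resize(np.ascontiguousarray(im),None,fx=s,fy=s,interpolation=cv2.INTER_CUBIC))
E
python3 - <<'E'
from h import *
Z=dict(tulip_mid=75,goblet_mid=55,shot_mid=41,tumbler_top_mid=80,tumbler_low_mid=38,board=0,coaster_a=6)
for n in("scene","side"):
    c=camera(n); save(c,n+".png"); o,_=ray(c,(.5,.5)); print(n,o.round())
    for k,z in Z.items():
        for r in place_of(k,c)[:4]:
            print(k,round(r["p"],2),(np.array(r["xy"])*[640,480]).round(),at(c,r["xy"],z).round(1))
s=state();print(s)
E
```

```text
scene [ 826. -201.  703.]
tulip_mid 0.85 [256. 247.] [ 489.7 -117.5   75. ]
tulip_mid 0.85 [240. 190.] [374.6 -86.8  75. ]
goblet_mid 0.82 [152. 306.] [ 481.9 -300.7   55. ]
goblet_mid 0.67 [118. 259.] [ 374.6 -316.1   55. ]
shot_mid 0.6 [209. 277.] [ 477.8 -203.3   41. ]
shot_mid 0.35 [255. 248.] [ 471.7 -115.5   41. ]
tumbler_top_mid 0.68 [301. 357.] [ 680.8 -148.7   80. ]
tumbler_low_mid 0.56 [307. 364.] [ 684.3 -142.4   38. ]
board 0.68 [421. 181.] [497.4 236.2   0. ]
board 0.45 [257. 246.] [ 446.8 -104.4    0. ]
coaster_a 0.9 [261. 266.] [ 489.5 -118.     6. ]
coaster_a 0.75 [211. 293.] [ 488.6 -213.8    6. ]
coaster_a 0.69 [163. 311.] [ 473.7 -296.1    6. ]
side [ 83. 729. 664.]
tulip_mid 0.83 [362. 206.] [ 485.2 -124.9   75. ]
tulip_mid 0.58 [402. 235.] [362.6 -65.5  75. ]
goblet_mid 0.6 [395. 183.] [ 475.4 -294.8   55. ]
shot_mid 0.78 [375. 203.] [ 488.  -204.6   41. ]
tumbler_top_mid 0.87 [290. 177.] [ 695.6 -156.3   80. ]
tumbler_low_mid 0.9 [294. 193.] [ 685.9 -152.1   38. ]
board 0.9 [262. 332.] [503.  239.6   0. ]
coaster_a 0.59 [358. 232.] [ 489.9 -119.5    6. ]
coaster_a 0.51 [378. 214.] [ 483.1 -213.1    6. ]
coaster_a 0.42 [391. 198.] [ 484.7 -300.     6. ]
{'time_s': 0.8, 'joint_positions': array([-1.32130933e+00,  1.80746178e-01,  1.60694616e+00, -2.46155166e-05,
        1.35377695e+00, -2.06303061e-01]), 'dq': array([ 0.00014063, -0.00046981,  0.00034059, -0.00022121, -0.00151097,
       -0.0004733 ]), 'effort': array([-1.18942175e-03, -4.44799984e+01, -3.51669574e+01, -3.29183340e-04,
        5.44809191e-04, -8.94835864e-06]), 'eef_pos': array([ 253.11878785, -516.34730463,  231.34481122]), 'orientation': array([ 3.06024149e+00,  7.09752236e-01, -3.35655278e-05]), 'force': array([-0.25240083, -0.44899183,  0.03951713]), 'wrist_torque': array([-0.00681522,  0.03833724, -0.00830048]), 'finger_force': 0.0, 'opening': 1.000027558145321}
```

View pics/scene.png

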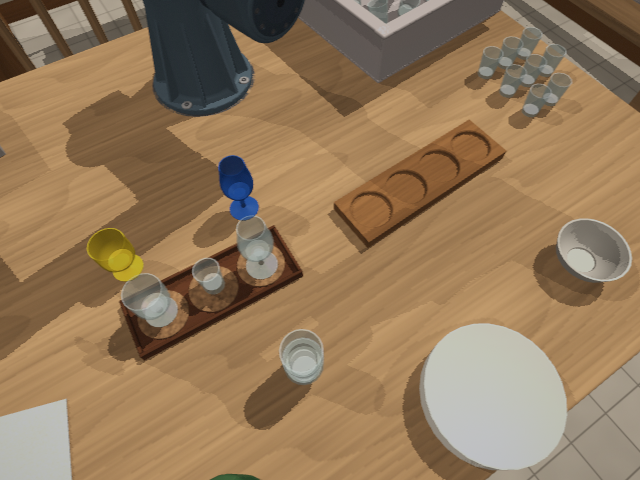

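View pics/side.png

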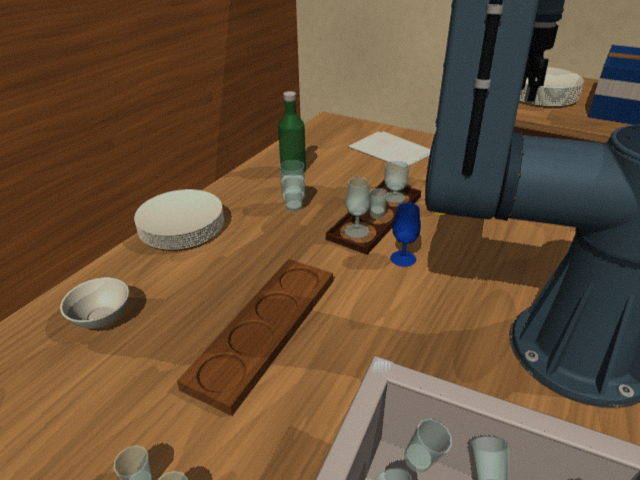

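The tray at about (210,290) px holds tulip (256,247), shot (209,277) and goblet (152,306), all clear. The look-alikes are the blue tulip at (240,190) and the yellow goblet at (118,259). The clear ones standing on the coasters fit the description. I'll check them in an enlarged crop and fit the board.

```bash
python3 - <<'E'
from h import *
c=camera("scene"); save(c,"crop.png",(90,140,350,400),2.3)
for n in("scene","side"):
    c=camera(n)
    r=silhouettes("board",c)[0]["region"].astype(np.uint8)
    cs,_=cv2.findContours(r,0,2); h=max(cs,key=cv2.contourArea)[:,0,:].astype(float)
    # fit yaw/centre: project box hull, maximise IoU
    from scipy.optimize import minimize
    def mask(v):
        x,y,a=v; P=[]
        for sx in(-52,52):
            for sy in(-175,175):
                for z in(0,24):
                    P.append(proj(c,[x+sx*np.cos(a)-sy*np.sin(a),y+sx*np.sin(a)+sy*np.cos(a),z]))
        m=np.zeros((480,640),np.uint8); cv2.fillConvexPoly(m,cv2.convexHull((np.array(P)*16).round().astype(np.int32)),1,shift=4); return m
    f=lambda v:1-(mask(v)&r).sum()/(mask(v)|r).sum()
    b=minimize(f,[500,238,0.0],method="Nelder-Mead",options=dict(initial_simplex=[[500,238,0],[515,238,0],[500,253,0],[500,238,.1]]))
    print(n,b.x.round(3),b.fun)
    x,y,a=b.x
    for s in(127.5,42.5,-42.5,-127.5): print((x-s*np.sin(a)).round(1),(y+s*np.cos(a)).round(1),proj(c,[x-s*np.sin(a),y+s*np.cos(a),24]).round())
E
```

```text
scene [4.98404e+02 2.32382e+02 5.30000e-02] 0.014956331877729268
491.6 359.7 [469. 145.]
496.1 274.8 [438. 165.]
500.7 189.9 [405. 186.]
505.2 105.1 [370. 208.]
side [5.01047e+02 2.33210e+02 5.00000e-02] 0.017186882655077063
494.7 360.6 [221. 371.]
498.9 275.7 [250. 336.]
503.2 190.8 [276. 306.]
507.4 105.9 [299. 279.]
```

View pics/crop.png

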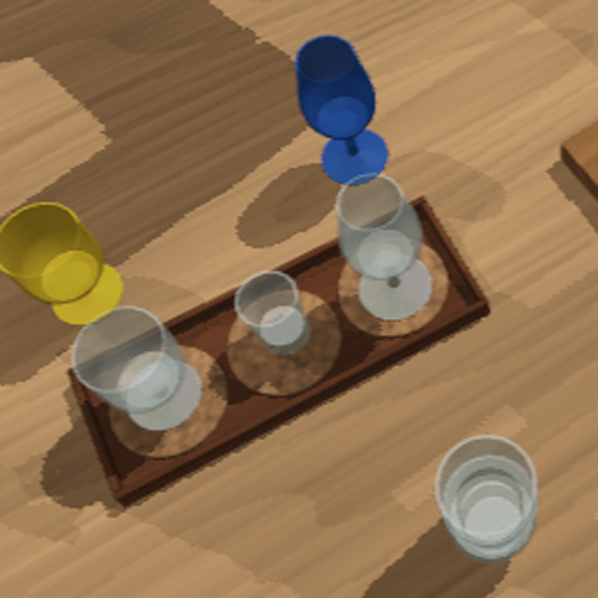

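The crop shows the clear tulip, shot and goblet on coasters a, c and b respectively, with the blue and yellow ones off the tray. Left to right from the robot the order is tulip, shot, goblet. I'll move above the tulip.

```bash
python3 -m pendant '[[[23.6,39.7,2,0.106,85],[23.6,39.7,2,0.106,85],[23.6,39.7,2,0.106,85],[23.6,39.7,2,0.106,85],[23.6,39.7,2,0.106,85],[23.6,39.7,2,0.106,85],[23.6,39.7,2,0.106,85],[23.6,39.7,2,0.106,85],[23.6,39.7,2,0.106,85],[23.6,39.7,2,0.106,85]]]' 40
python3 -m pendant '[[[0,0,0,0,85],[0,0,0,0,85]]]'
cat > look.py <<'E'
from h import *
import sys
c=camera("wrist"); s=state(); print(s["eef_pos"].round(1),s["orientation"].round(3),s["opening"],ray(c,(.5,.5))[0].round())
save(c,sys.argv[1])
for a in sys.argv[2:]:
    k,z=a.split(":")
    for r in place_of(k,c)[:4]: print(k,round(r["p"],2),(np.array(r["xy"])*[640,480]).round(),at(c,r["xy"],float(z)).round(1))
E
python3 look.py w1.png tulip_mid:75 goblet_mid:55 shot_mid:41 coaster_a:6
```

```text
time_s: 2.3
eef_pos: [489.8, -117.9, 251.6]
orientation: [2.277, 2.163, 0.0]
force: [0.1, 0.1, -0.2]
opening: 0.997
finger_force: 0.0
time_s: 2.55
eef_pos: [488.9, -119.5, 251.2]
orientation: [2.282, 2.159, -0.001]
force: [-0.5, -1.2, -0.5]
opening: 0.997
finger_force: 0.0
[ 488.8 -120.   251.2] [-2.283e+00 -2.158e+00  1.000e-03] 0.996947843252477 [492. -52. 394.]
tulip_mid 0.71 [321. 214.] [ 492.6 -118.8   75. ]
tulip_mid 0.7 [173. 187.] [365.4 -87.9  75. ]
goblet_mid 0.78 [312. 374.] [ 474.2 -295.7   55. ]
goblet_mid 0.71 [216. 389.] [ 369.  -309.3   55. ]
shot_mid 0.62 [313. 291.] [ 479.8 -206.3   41. ]
shot_mid 0.34 [308. 378.] [ 469.  -310.6   41. ]
coaster_a 0.96 [316. 278.] [ 483.7 -207.     6. ]
```

View pics/w1.png

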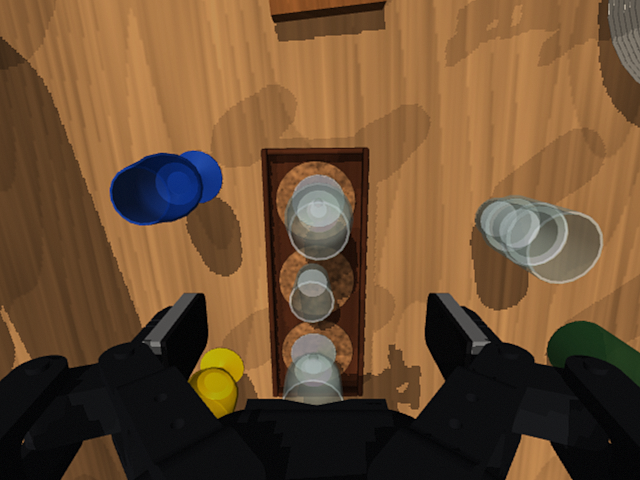

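The wrist view agrees with the estimate: the tulip (318,215) is in line with the fingers at (490,-119). Descending to it.

```bash
python3 -m pendant '[[[0,0,-32,0,85],[0,0,-32,0,85],[0,0,-32,0,85],[0,0,-30,0,85],[0.5,0,-26,0,85],[0.5,0.5,-18,0,85],[0,0.5,-9,0,85],[0,0,0,0,85]]]' 25
python3 -m pendant '[[[0,0,0,0,62],[0,0,0,0,58],[0,0,0,0,54],[0,0,0,0,50],[0,0,0,0,50],[0,0,0,0,50]]]' 25
```

```text
time_s: 3.8
eef_pos: [489.7, -118.5, 72.0]
orientation: [-2.282, -2.158, 0.001]
force: [0.1, 0.1, 0.9]
opening: 0.993
finger_force: 0.0
time_s: 4.55
eef_pos: [490.9, -118.7, 73.7]
orientation: [2.28, 2.158, 0.001]
force: [-0.9, 0.7, 5.8]
opening: 0.664
finger_force: 22.4
```

```bash
python3 -m pendant '[[[0,0,2,0,50],[0,0,8,0,50],[0,0,15,0,50],[0,0,25,0,50],[0,0,25,0,50],[0,0,0,0,50],[0,0,0,0,50]]]' 25
python3 look.py w2.png tulip_mid:147; python3 - <<'E'
from h import *
c=camera("side"); save(c,"s2.png",(260,110,460,260),3)
E
```

```text
time_s: 5.42
eef_pos: [489.8, -118.1, 146.9]
orientation: [-2.281, -2.159, 0.0]
force: [-0.9, 0.8, -2.1]
opening: 0.663
finger_force: 23.1
[ 489.4 -118.   146.4] [-2.281e+00 -2.158e+00  1.000e-03] 0.6594205282027125 [493. -51. 290.]
```

View pics/s2.png

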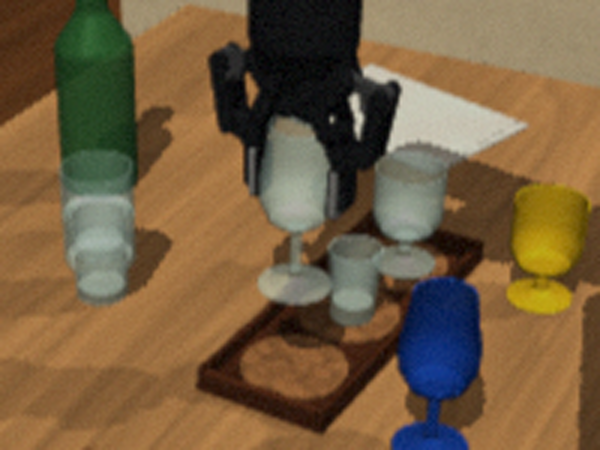

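The side view shows the tulip held upright and clear of the coaster. Carrying it to the left well.

```bash
python3 -m pendant '[[[0,15,0,0,50],[0,30,0,0.01,50],[0.5,45,0,0.01,50],[0.5,50,0,0.02,50],[0.5,50,0,0.02,50],[0.5,50,0,0.02,50],[0.5,50,0,0.02,50],[0.5,50,0,0,50],[0.5,50,0,0,50],[0,40,0,0,50]]]' 25
python3 -m pendant '[[[0,30,0,0,50],[0,18,0,0,50],[0,0,0,0,50],[0,0,0,0,50]]]' 25
python3 look.py w3.png board:0; python3 - <<'E'
from h import *
c=camera("scene"); save(c,"s3.png",(320,40,540,260),2.7)
E
```

```text
time_s: 6.82
eef_pos: [492.3, 314.4, 146.7]
orientation: [-2.169, -2.272, 0.001]
force: [0.2, -0.7, -0.8]
opening: 0.657
finger_force: 23.1
time_s: 7.32
eef_pos: [493.5, 358.8, 147.0]
orientation: [2.171, 2.27, -0.002]
force: [-0.2, 0.6, -1.0]
opening: 0.662
finger_force: 23.1
[493.6 358.6 147.1] [ 2.172e+00  2.270e+00 -1.000e-03] 0.6613499388160395 [490. 426. 290.]
```

View pics/w3.png

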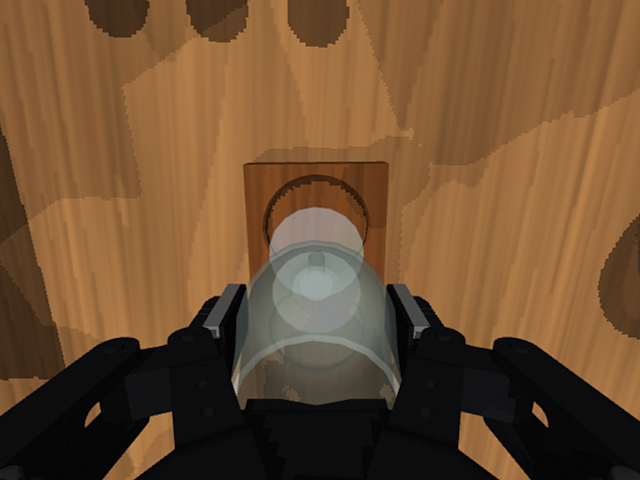

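The wrist view shows the well rim from column 264 to 368 and from row 176, with its centre near (316,228), and the tulip foot at (317,250).

```bash
python3 - <<'E'
from h import *
c=camera("wrist")
for p in((264,226),(368,226),(316,176),(316,228),(316,163)): print(p,at(c,(p[0]/640,p[1]/480),24).round(1))
print(proj(c,[493.6,358.6,84]))
E
```

```text
(264, 226) [454.5 360.   24. ]
(368, 226) [532.  363.2  24. ]
(316, 176) [491.7 398.6  24. ]
(316, 228) [493.3 360.1  24. ]
(316, 163) [491.3 407.7  24. ]
[316.30368955 254.82366223]
```

```bash
python3 -m pendant '[[[0,1,-10,0,50],[0,0.5,-20,0,50],[0,0,-16,0,50],[0,0,-10,0,50],[0,0,-6,0,50],[0,0,-3,0,50],[0,0,-1,0,50],[0,0,0,0,50],[0,0,0,0,50]]]' 25
python3 -m pendant '[[[0,0,-1,0,50],[0,0,0,0,50],[0,0,0,0,50]]]' 25
```

```text
time_s: 8.65
eef_pos: [493.9, 361.3, 81.7]
orientation: [2.171, 2.271, 0.001]
force: [-0.1, -0.4, -0.9]
opening: 0.668
finger_force: 23.1
time_s: 9.02
eef_pos: [493.6, 361.2, 80.3]
orientation: [2.171, 2.271, -0.0]
force: [-0.8, -0.2, -0.8]
opening: 0.66
finger_force: 23.1
```

```bash
python3 -m pendant '[[[0,0,-1,0,50],[0,0,0,0,50],[0,0,0,0,50]]]' 25 | grep -E 'eef|force:'
python3 -m pendant '[[[0,0,-0.8,0,50],[0,0,0,0,50],[0,0,0,0,50]]]' 25| grep -E 'eef|force:'

```

```text
eef_pos: [493.8, 361.3, 79.7]
force: [-1.7, -0.6, 3.2]
finger_force: 23.4
eef_pos: [493.8, 361.4, 79.7]
force: [-3.6, -1.6, 9.0]
finger_force: 23.7
```

```bash
python3 -m pendant '[[[0,0,0.8,0,50],[0,0,0,0,57],[0,0,0,0,60],[0,0,0,0,64],[0,0,0,0,70],[0,0,0,0,78],[0,0,0,0,85],[0,0,0,0,85],[0,0,10,0,85]]]' 
python3 -m pendant '[[[0,0,30,0,85],[0,0,40,0,85],[0,0,40,0,85],[0,0,40,0,85],[0,0,0,0,85]]]' | grep -E 'eef|force:'
python3 - <<'E'
from h import *
c=camera("scene"); save(c,"s4.png",(320,40,540,260),2.7)
c=camera("wrist"); save(c,"w4.png")
for k,z in dict(tulip_mid=81,board=0).items():
    for r in place_of(k,c)[:2]: print(k,r["p"],at(c,r["xy"],z).round(1))
E
```

```text
time_s: 10.9
eef_pos: [492.9, 360.9, 88.8]
orientation: [-2.17, -2.27, 0.003]
force: [-0.0, 0.3, 0.6]
opening: 0.994
finger_force: 0.0
eef_pos: [495.8, 362.3, 244.7]
force: [-0.3, -0.1, -1.2]
finger_force: 0.0
tulip_mid 0.78 [496.3 361.8  81. ]
board 0.84 [497.1 235.9   0. ]
```

View pics/s4.png

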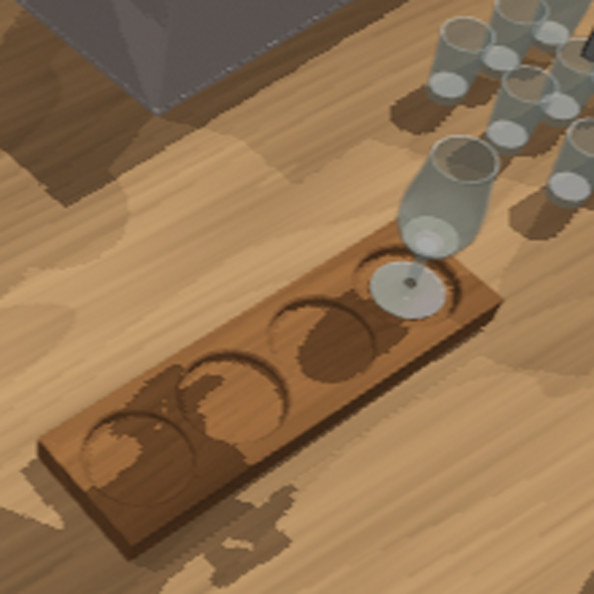

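The tulip stands upright in the left end well, seen at (408,290) in the crop. On to the shot glass.

```bash
python3 -m pendant '[[[-1,-30,0,-0.01,85],[-1,-50,0,-0.01,85],[-1,-60,0,-0.01,85],[-1,-60,0,-0.01,85],[-1,-60,0,-0.01,85],[-1,-60,0,-0.01,85],[-1,-60,0,-0.01,85],[-1,-60,0,-0.01,85],[-1,-55,0,-0.01,85],[-1,-45,0,-0.01,85]]]' >/dev/null
python3 -m pendant '[[[0,-30,0,0,85],[0,0,0,0,85],[0,0,0,0,85],[0,0,0,0,85]]]' | grep -E 'eef|orie|force:'
python3 look.py w5.png shot_mid:41 coaster_c:6 goblet_mid:55; python3 - <<'E'
from h import *
for n in("scene","side"):
  c=camera(n)
  for r in place_of("shot_mid",c)[:3]: print(n,r["p"],at(c,r["xy"],41).round(1))
E
```

```text
eef_pos: [483.5, -207.5, 238.9]
orientation: [-2.279, -2.16, -0.0]
force: [-0.2, 0.2, -0.4]
finger_force: 0.0
[ 483.7 -207.6  239.1] [-2.28  -2.161 -0.   ] 0.990789401517227 [ 487. -140.  382.]
shot_mid 0.67 [310. 206.] [ 477.7 -203.    41. ]
coaster_c 0.85 [318. 114.] [ 489.9 -119.6    6. ]
coaster_c 0.56 [320. 206.] [ 486.5 -210.3    6. ]
goblet_mid 0.87 [311. 306.] [ 473.4 -298.2   55. ]
goblet_mid 0.74 [203. 325.] [ 365.  -313.6   55. ]
side 0.58 [ 479.5 -208.9   41. ]
```

```bash
python3 -m pendant '[[[0,0,-30,0,85],[0,0,-35,0,85],[0,0,-25,0,85],[0,0,-10,0,85],[0,0,0,0,85],[0,0,0,0,85]]]' | grep -E 'eef|force:'
python3 look.py w6.png shot_mid:41 coaster_c:6
python3 - <<'E'
from h import *
c=camera("wrist")
for z in(10,72): print(z,proj(c,[484,-208,z]))
for r in silhouettes("shot_mid",c)[:2]:
    ys,xs=np.nonzero(r["region"]); print(r["p"],xs.min(),xs.max(),ys.min(),ys.max())
E
```

```text
eef_pos: [484.4, -209.4, 140.6]
force: [0.5, -0.4, 0.4]
finger_force: 0.0
[ 484.4 -209.4  140.6] [2.280e+00 2.158e+00 1.000e-03] 0.9959322678966627 [ 487. -142.  284.]
shot_mid 0.56 [307. 233.] [ 478.4 -205.2   41. ]
coaster_c 0.71 [315. 103.] [ 488.6 -118.9    6. ]
10 [315.98659058 225.8713819 ]
72 [316.14459379 250.08916654]
0.85 272 344 199 278
```

View pics/w6.png

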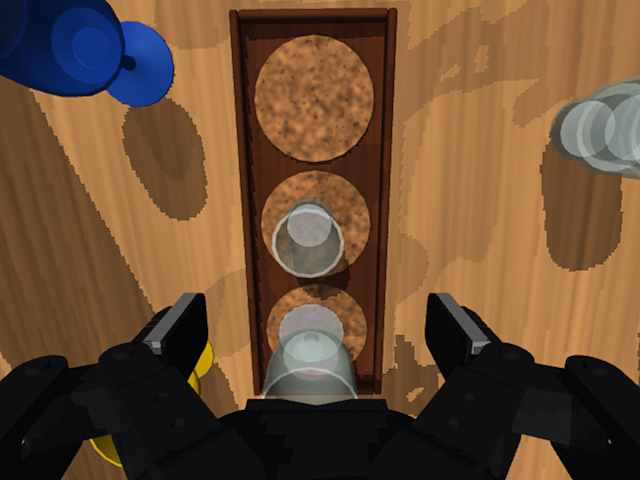

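The shot rim is centred at (308,243), which puts it near (479.5,-204). Correcting by that much and descending.

```bash
python3 -m pendant '[[[-3,3,-20,0,85],[-2,2,-30,0,85],[0,0,-28,0,85],[0,0,-20,0,85],[0,0,-10,0,85],[0,0,-4,0,85],[0,0,0,0,85]]]' 25| grep -E 'eef|force:'
python3 -m pendant '[[[0,0,0,0,60],[0,0,0,0,52],[0,0,0,0,47],[0,0,0,0,43],[0,0,0,0,40],[0,0,0,0,36],[0,0,0,0,36],[0,0,0,0,36]]]' 25
```

```text
eef_pos: [479.0, -204.1, 27.7]
force: [0.6, 0.5, 0.1]
finger_force: 0.0
time_s: 16.75
eef_pos: [479.0, -204.1, 27.8]
orientation: [2.281, 2.159, 0.0]
force: [-0.3, 0.8, 6.0]
opening: 0.5
finger_force: 24.5
```

```bash
python3 -m pendant '[[[0,0,2,0,36],[0,0,8,0,36],[0,0,20,0,36],[0,0,35,0,36],[0,0,35,0,36],[0,0,20,0,36],[0,0,0,0,36]]]' 25
python3 -m pendant '[[[0,20,0,0.01,36],[1,40,0,0.02,36],[2,50,0,0.02,36],[2,55,0,0.02,36],[2,55,0,0.02,36],[2,55,0,0.01,36],[3,55,0,0,36],[3,55,0,0,36],[3,45,0,0,36],[1,30,0,0,36]]]' | grep -E 'eef|force:'
python3 -m pendant '[[[0,19,0,0,36],[0,0,0,0,36],[0,0,0,0,36]]]' 
python3 look.py w7.png shot_mid:120; python3 - <<'E'
from h import *
c=camera("side"); save(c,"s7.png",(160,180,380,400),2.7)
E
```

```text
time_s: 17.62
eef_pos: [479.6, -204.5, 149.2]
orientation: [2.279, 2.157, 0.001]
force: [0.6, -0.1, -0.9]
opening: 0.5
finger_force: 25.5
eef_pos: [495.3, 258.9, 145.4]
force: [0.8, -0.5, -0.7]
finger_force: 25.5
time_s: 19.25
eef_pos: [497.2, 274.4, 146.7]
orientation: [-2.171, -2.27, 0.002]
force: [1.1, -0.6, -0.7]
opening: 0.496
finger_force: 25.5
[497.5 274.2 147. ] [-2.172e+00 -2.270e+00  1.000e-03] 0.4958352166964183 [494. 342. 290.]
shot_mid 0.61 [319. 317.] [499.1 253.  120. ]
```

View pics/s7.png

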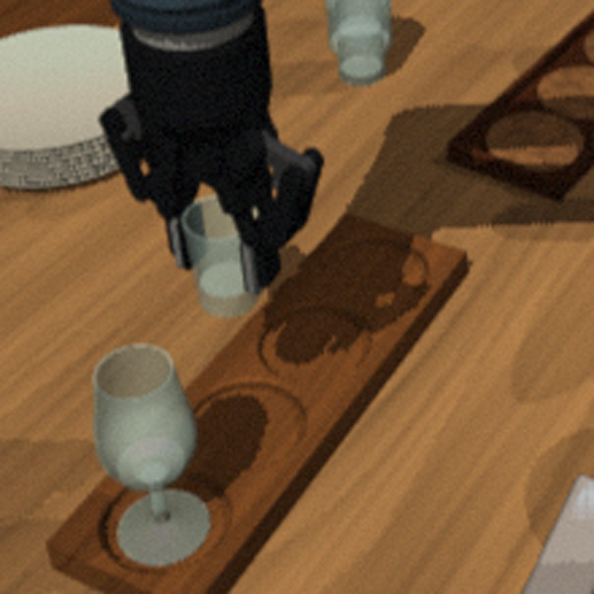

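View pics/w7.png

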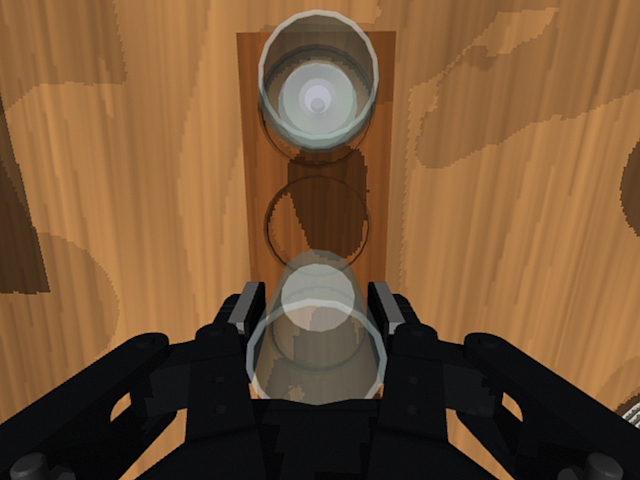

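The shot glass is upright in the gripper. The next well is centred at (317,227), the same relation as before, so I can lower straight down.

```bash
python3 -m pendant '[[[0,1,-15,0,36],[0,0.5,-30,0,36],[0,0,-30,0,36],[0,0,-18,0,36],[0,0,-10,0,36],[0,0,-6,0,36],[0,0,-2,0,36],[0,0,0,0,36],[0,0,0,0,36]]]' 25 | grep -E 'eef|force:'
python3 -m pendant '[[[0,0,-1,0,36],[0,0,0,0,36],[0,0,0,0,36]]]' 25| grep -E 'eef|force:'
```

```text
eef_pos: [498.1, 276.9, 37.0]
force: [-0.3, 0.6, -0.5]
finger_force: 25.5
eef_pos: [497.6, 276.7, 35.3]
force: [-0.0, 0.8, -1.3]
finger_force: 25.5
```

```bash
python3 -m pendant '[[[0,0,-1,0,36],[0,0,0,0,36],[0,0,0,0,36]]]' 25| grep -E 'eef|force:'
python3 -m pendant '[[[0,0,-1,0,36],[0,0,0,0,36],[0,0,0,0,36]]]' 25| grep -E 'eef|force:'
```

```text
eef_pos: [497.6, 276.7, 34.3]
force: [0.8, 0.2, -0.6]
finger_force: 25.5
eef_pos: [497.9, 276.8, 33.8]
force: [-1.3, -0.0, 5.2]
finger_force: 25.2
```

Contact. I'll release slowly, rise, and go to the goblet.

```bash
python3 -m pendant '[[[0,0,0.4,0,43],[0,0,0,0,45],[0,0,0,0,49],[0,0,0,0,55],[0,0,0,0,65],[0,0,0,0,78],[0,0,0,0,85],[0,0,0,0,85],[0,0,0,0,85],[0,0,12,0,85]]]' | grep -E 'eef|force:|opening'
python3 -m pendant '[[[0,0,40,0,85],[0,0,50,0,85],[0,0,55,0,85],[0,0,40,0,85],[0,0,0,0,85]]]' | grep -E 'eef|force:'
python3 -m pendant '[[[-2,-30,0,-0.01,85],[-2,-50,0,-0.01,85],[-2,-60,0,-0.01,85],[-2,-60,0,-0.01,85],[-2,-60,0,-0.01,85],[-2,-60,0,-0.01,85],[-2,-60,0,-0.01,85],[-2,-60,0,-0.01,85],[-2,-55,0,-0.01,85],[-2,-45,0,-0.01,85]]]' >/dev/null
python3 -m pendant '[[[0,-30,0,0,85],[0,0,0,0,85],[0,0,-30,0,85],[0,0,-15,0,85],[0,0,0,0,85],[0,0,0,0,85]]]' | grep -E 'eef|orie|force:'
python3 look.py w8.png goblet_mid:55 coaster_b:6
python3 - <<'E'
from h import *
c=camera("wrist")
p=state()["eef_pos"]
for z in(10,100): print(z,proj(c,[p[0],p[1],z]))
for r in silhouettes("goblet_mid",c)[:3]:
    ys,xs=np.nonzero(r["region"]); print(r["p"],xs.min(),xs.max(),ys.min(),ys.max())
E
```

```text
eef_pos: [496.7, 276.4, 45.2]
force: [0.5, -0.5, -0.3]
opening: 0.99
finger_force: 0.0
eef_pos: [500.0, 277.5, 236.2]
force: [-0.1, -0.1, 0.1]
finger_force: 0.0
eef_pos: [478.1, -293.2, 186.5]
orientation: [2.28, 2.16, 0.0]
force: [-0.0, 0.4, 0.6]
finger_force: 0.0
[ 478.2 -293.4  186.8] [2.28  2.159 0.   ] 0.9999862943285426 [ 481. -226.  330.]
goblet_mid 0.97 [178. 261.] [ 367.6 -314.9   55. ]
goblet_mid 0.57 [315. 232.] [ 476.4 -296.6   55. ]
goblet_mid 0.56 [596.   4.] [ 671.1 -152.2   55. ]
coaster_b 0.62 [319. 115.] [ 485.3 -208.9    6. ]
10 [316.17456369 214.87522492]
100 [316.41857424 243.4094784 ]
0.92 110 223 218 319
0.77 268 358 193 293
```

View pics/w8.png

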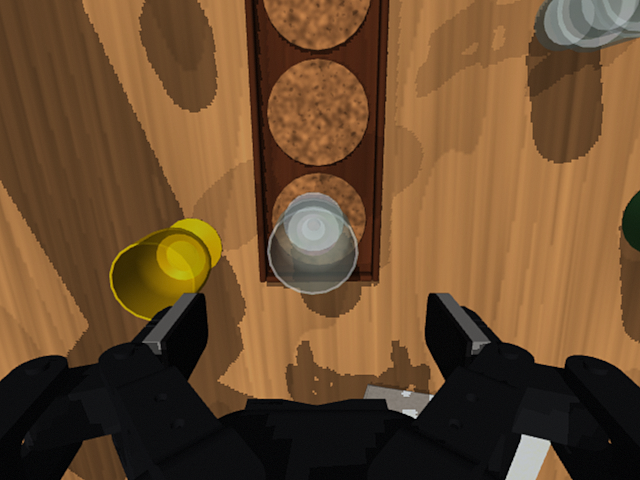

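The goblet rim is centred at (313,248), giving roughly (476,-296.5). The yellow look-alike is at (165,265), clear of the left finger. Descending.

```bash
python3 -m pendant '[[[-1,-2,-20,0,85],[-1,-1.5,-35,0,85],[0,0,-35,0,85],[0,0,-22,0,85],[0,0,-12,0,85],[0,0,-4,0,85],[0,0,0,0,85]]]' 25| grep -E 'eef|force:'
python3 -m pendant '[[[0,0,0,0,70],[0,0,0,0,64],[0,0,0,0,60],[0,0,0,0,56],[0,0,0,0,52],[0,0,0,0,52],[0,0,0,0,52]]]' 25
python3 -m pendant '[[[0,0,2,0,52],[0,0,8,0,52],[0,0,20,0,52],[0,0,30,0,52],[0,0,20,0,52],[0,0,8,0,52],[0,0,0,0,52]]]' 25
```

```text
eef_pos: [476.0, -297.2, 58.3]
force: [0.7, 1.2, 0.3]
finger_force: 0.0
time_s: 27.52
eef_pos: [475.9, -297.2, 58.6]
orientation: [2.281, 2.159, -0.0]
force: [-2.1, 0.2, 5.8]
opening: 0.702
finger_force: 25.7
time_s: 28.4
eef_pos: [475.7, -296.9, 146.0]
orientation: [2.281, 2.159, 0.0]
force: [-0.3, 0.5, -1.6]
opening: 0.703
finger_force: 27.5
```

```bash
python3 -m pendant '[[[1,20,0,0.01,52],[2,40,0,0.02,52],[3,55,0,0.02,52],[3,60,0,0.02,52],[3,60,0,0.02,52],[3,60,0,0.01,52],[3,60,0,0,52],[3,55,0,0,52],[3,40,0,0,52],[2,25,0,0,52]]]' | grep -E 'eef|force:'
python3 -m pendant '[[[0.5,12,0,0,52],[0,0,0,0,52],[0,0,0,0,52]]]' 
python3 look.py w9.png shot_mid:47
```

```text
eef_pos: [499.6, 181.1, 144.4]
force: [-0.5, -0.0, -0.7]
finger_force: 27.5
time_s: 30.02
eef_pos: [501.8, 189.4, 145.4]
orientation: [-2.171, -2.27, 0.001]
force: [-0.6, -0.4, -0.7]
opening: 0.701
finger_force: 27.5
[502.  189.3 145.5] [-2.172e+00 -2.270e+00  1.000e-03] 0.7006992305831028 [499. 257. 289.]
shot_mid 0.67 [316. 103.] [497.3 276.5  47. ]
```

View pics/w9.png

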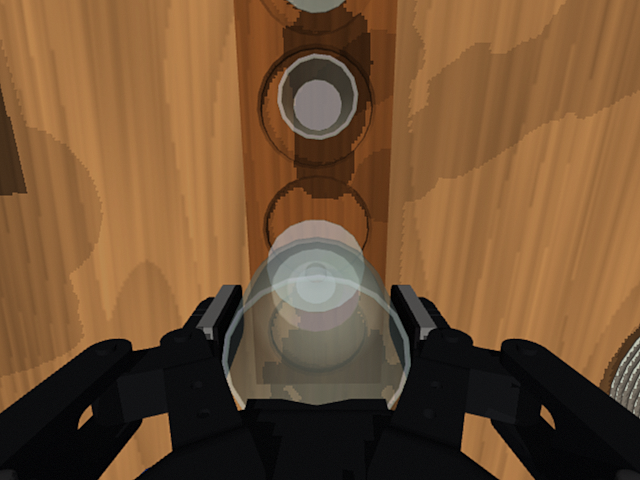

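The shot stands upright in well 2, and well 3 is centred at (317,228), aligned the same way. Lowering.

```bash
python3 -m pendant '[[[0,1,-15,0,52],[0,0.5,-25,0,52],[0,0,-18,0,52],[0,0,-11,0,52],[0,0,-6,0,52],[0,0,-2,0,52],[0,0,-1,0,52],[0,0,0,0,52],[0,0,0,0,52]]]' 25 | grep -E 'eef|force:'
python3 -m pendant '[[[0,0,-1,0,52],[0,0,0,0,52],[0,0,0,0,52]]]' 25| grep -E 'eef|force:'
python3 -m pendant '[[[0,0,-1,0,52],[0,0,0,0,52],[0,0,0,0,52]]]' 25| grep -E 'eef|force:'
```

```text
eef_pos: [502.4, 191.8, 68.1]
force: [-0.4, -0.6, -1.7]
finger_force: 27.5
eef_pos: [502.1, 191.7, 66.7]
force: [-0.4, 0.4, -1.1]
finger_force: 27.5
eef_pos: [502.1, 191.7, 65.7]
force: [1.2, -1.0, -1.4]
finger_force: 27.5
```

```bash
python3 -m pendant '[[[0,0,-1,0,52],[0,0,0,0,52],[0,0,0,0,52]]]' 25| grep -E 'eef|force:'
python3 -m pendant '[[[0,0,-0.5,0,52],[0,0,0,0,52],[0,0,0,0,52]]]' 25| grep -E 'eef|force:'
```

```text
eef_pos: [502.2, 191.7, 64.7]
force: [0.3, 0.1, -1.0]
finger_force: 27.5
eef_pos: [502.2, 191.8, 64.7]
force: [-2.2, -0.6, 5.2]
finger_force: 27.9
```

```bash
python3 -m pendant '[[[0,0,0.6,0,60],[0,0,0,0,62],[0,0,0,0,65],[0,0,0,0,70],[0,0,0,0,78],[0,0,0,0,85],[0,0,0,0,85],[0,0,0,0,85],[0,0,10,0,85]]]' | grep -E 'eef|force:|opening'
python3 -m pendant '[[[0,0,35,0,85],[0,0,50,0,85],[0,0,50,0,85],[0,0,30,0,85],[0,0,0,0,85]]]' | grep -E 'eef|force:'
python3 - <<'E'
from h import *
c=camera("side")
b=at(c,(292/640,175/480),0);print("base",b)
for z in(200,250,300,350): print(z,proj(c,[b[0],b[1],z]))
s=camera("scene")
for z in(0,150,250): print(z,proj(s,[b[0],b[1],z]))
for n,c in(("scene",s),("side",c)):
  for k,z in(("tumbler_top_mid",80),("tumbler_low_mid",38),("goblet_mid",61)):
    for r in place_of(k,c)[:2]: print(n,k,r["p"],at(c,r["xy"],z).round(1))
E
```

```text
eef_pos: [501.4, 191.6, 74.4]
force: [-0.1, -0.9, 0.6]
opening: 0.994
finger_force: 0.0
eef_pos: [504.0, 192.0, 243.7]
force: [0.5, -0.5, 0.4]
finger_force: 0.0
base [ 780.59215025 -287.54737824    0.        ]
200 [288.45422342 106.23792026]
250 [287.46629166  87.07928421]
300 [286.43205695  67.02271038]
350 [285.34818595  46.00355635]
0 [255.90384143 485.46929268]
150 [236.90865641 487.49145691]
250 [217.1844359  489.59123183]
scene tumbler_top_mid 0.66 [ 680.8 -149.3   80. ]
scene tumbler_low_mid 0.68 [ 680.4 -148.4   38. ]
scene tumbler_low_mid 0.54 [497.5 201.5  38. ]
scene goblet_mid 0.62 [506.9 193.2  61. ]
scene goblet_mid 0.62 [ 373.4 -312.2   61. ]
side tumbler_low_mid 0.82 [ 691.6 -156.2   38. ]
side goblet_mid 0.8 [500.8 188.4  61. ]
```

```bash
python3 -m pendant '[[[10,-20,0,0,85],[20,-38,0,0,85],[26,-50,0,0,85],[28,-52,0,0,85],[28,-52,0,0,85],[28,-52,-5,0,85],[22,-42,-10,0,85],[14,-27,-12,0,85],[5,-10,-13,0,85],[0,0,0,0,85]]]' >/dev/null
python3 -m pendant '[[[0,0,0,0,85],[0,0,0,0,85],[0,0,0,0,85]]]' | grep -E 'eef|orie|force:'
python3 look.py w10.png tumbler_top_mid:80 tumbler_low_mid:38
python3 - <<'E'
from h import *
c=camera("wrist")
p=state()["eef_pos"]
for z in(0,76,118): print(z,proj(c,[p[0],p[1],z]))
for r in silhouettes("tumbler_top_mid",c)[:2]:
    ys,xs=np.nonzero(r["region"]); print(r["p"],xs.min(),xs.max(),ys.min(),ys.max())
E
```

```text
eef_pos: [683.3, -150.5, 200.7]
orientation: [2.169, 2.271, 0.001]
force: [0.0, -0.1, 0.0]
finger_force: 0.0
[ 683.3 -150.7  200.6] [2.169e+00 2.271e+00 1.000e-03] 0.9960649483498291 [680. -83. 344.]
tumbler_top_mid 0.79 [316. 226.] [ 682.9 -147.2   80. ]
0 [316.31830643 210.12123411]
76 [316.44277522 229.69777631]
118 [316.54483832 245.75033619]
0.75 269 362 186 284
0.26 70 144 306 365
```

View pics/w10.png

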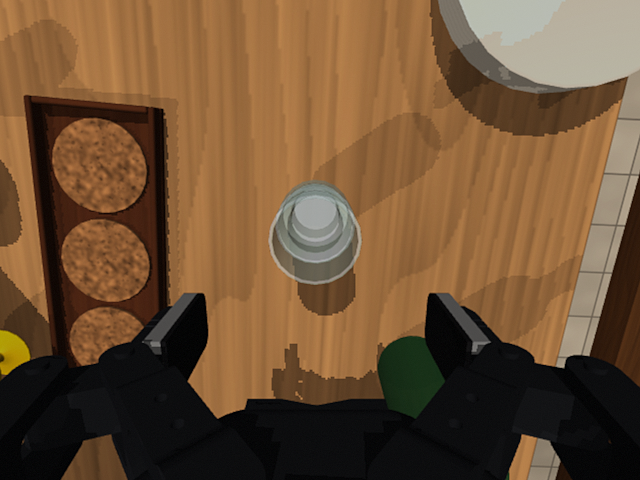

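The nested pair's upper rim is centred at (315.5,238.5), giving (682.7,-146). The bottle at (410,370) is clear. Correcting by (-0.5,+4.8) and descending.

```bash
python3 -m pendant '[[[-0.5,3,-20,0,85],[0,1.8,-30,0,85],[0,0,-30,0,85],[0,0,-22,0,85],[0,0,-12,0,85],[0,0,-6,0,85],[0,0,0,0,85],[0,0,0,0,85]]]' 25| grep -E 'eef|force:'
python3 - <<'E'
from h import *
c=camera("wrist"); p=state()["eef_pos"]; save(c,"w11.png",(150,180,490,480),1.7)
print(proj(c,[p[0],p[1],118]))
for r in silhouettes("tumbler_top_mid",c)[:1]:
    ys,xs=np.nonzero(r["region"]); print(r["p"],xs.min(),xs.max(),ys.min(),ys.max())
E
```

```text
eef_pos: [683.4, -146.8, 81.1]
force: [-0.9, 0.4, 0.6]
finger_force: 0.0
[317.41155097 349.86611782]
0.96 223 405 233 404
```

View pics/w11.png

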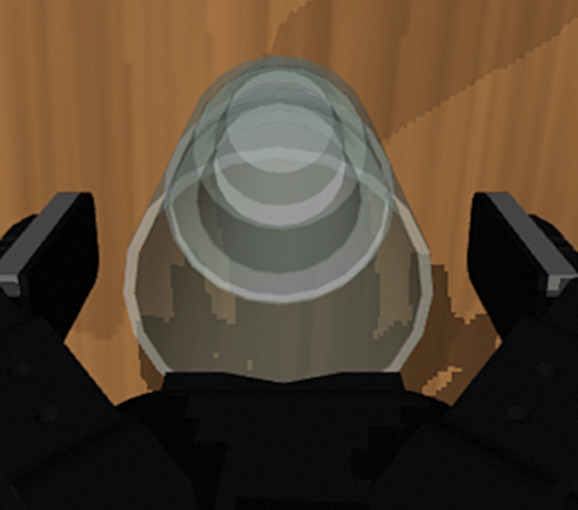

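The rim centre (313.7 px) lies about 1 mm to the left of the finger midpoint (316.8 px). Shifting by that and closing.

```bash
python3 -m pendant '[[[-1,0,0,0,85],[0,0,0,0,75],[0,0,0,0,68],[0,0,0,0,64],[0,0,0,0,62],[0,0,0,0,60],[0,0,0,0,57],[0,0,0,0,54],[0,0,0,0,52],[0,0,0,0,52]]]' 25
python3 -m pendant '[[[0,0,2,0,52],[0,0,4,0,52],[0,0,7,0,52],[0,0,10,0,52],[0,0,10,0,52],[0,0,10,0,52],[0,0,10,0,52],[0,0,7,0,52],[0,0,0,0,52],[0,0,0,0,52]]]' 25
python3 - <<'E'
from h import *
c=camera("side"); save(c,"s12.png",(220,90,370,240),3.8)
for n in("side","scene"):
    c=camera(n)
    for r in place_of("tumbler_low_mid",c)[:2]: print(n,r["p"],at(c,r["xy"],38).round(1))
E
```

```text
time_s: 39.12
eef_pos: [681.8, -146.6, 80.1]
orientation: [2.171, 2.27, 0.0]
force: [-0.2, -0.1, 3.2]
opening: 0.709
finger_force: 27.7
time_s: 40.38
eef_pos: [681.3, -146.4, 139.3]
orientation: [-2.17, -2.27, 0.0]
force: [0.8, -0.4, -2.3]
opening: 0.708
finger_force: 27.6
side 0.7 [ 687.4 -149.7   38. ]
scene 0.89 [ 679.7 -149.5   38. ]
```

View pics/s12.png

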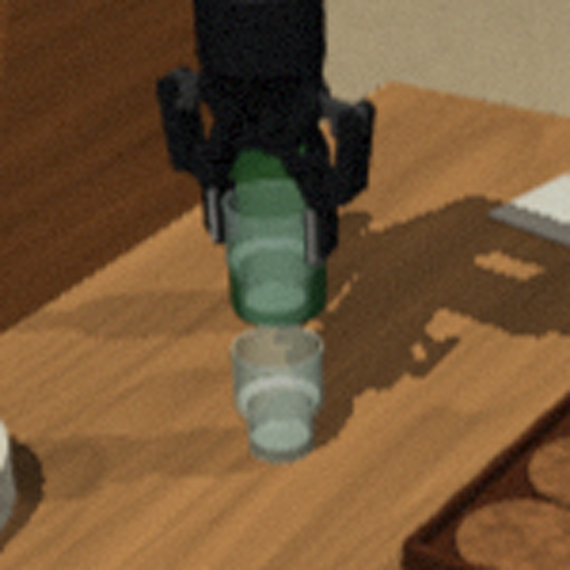

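The side view shows the upper tumbler out of the nest and the lower one still standing in place. Carrying it to the right end well.

```bash
python3 -m pendant '[[[-6,9,3,0,52],[-14,20,3,0,52],[-22,32,3,0,52],[-27,39,0,0,52],[-29,42,0,0,52],[-27,39,0,0,52],[-23,33,0,0,52],[-16,23,0,0,52],[-8,11,0,0,52],[-3,4,0,0,52]]]' >/dev/null
python3 -m pendant '[[[0,0,0,0,52],[0,0,0,0,52],[0,0,0,0,52]]]'
python3 - <<'E'
from h import *
c=camera("wrist"); save(c,"w13.png")
for p in([506.4,106.8],[506.4,68.3],[506.4,145.3],[467.9,106.8],[544.9,106.8]): print(proj(c,p+[24]).round())
E
```

```text
time_s: 42.25
eef_pos: [507.0, 104.9, 148.7]
orientation: [2.172, 2.27, -0.0]
force: [-1.0, 0.7, -2.6]
opening: 0.708
finger_force: 27.8
[316. 227.]
[314. 275.]
[318. 175.]
[265. 225.]
[367. 229.]
```

View pics/w13.png

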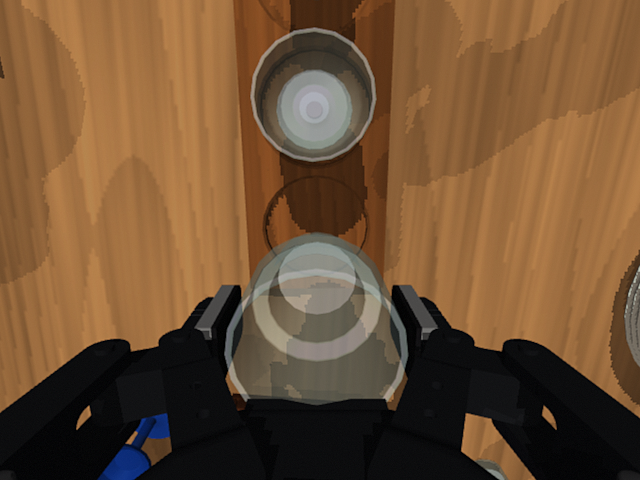

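The well rim (265–367, top 177) matches the prediction, and the goblet stands centred in well 3. Lowering.

```bash
python3 -m pendant '[[[-0.5,1,-15,0,52],[0,0.8,-28,0,52],[0,0,-24,0,52],[0,0,-12,0,52],[0,0,-7,0,52],[0,0,-4,0,52],[0,0,-1,0,52],[0,0,0,0,52],[0,0,0,0,52]]]' 25 | grep -E 'eef|force:'
python3 -m pendant '[[[0,0,-1,0,52],[0,0,0,0,52],[0,0,0,0,52]]]' 25| grep -E 'eef|force:'
```

```text
eef_pos: [506.5, 107.3, 58.3]
force: [0.3, 0.2, -2.1]
finger_force: 27.8
eef_pos: [506.1, 107.3, 56.8]
force: [0.5, 1.1, -0.4]
finger_force: 27.8
```

```bash
for d in 1; do :; done; python3 -m pendant '[[[0,0,-1,0,52],[0,0,0,0,52],[0,0,0,0,52]]]' 25| grep -E 'eef|force:'
python3 -m pendant '[[[0,0,-1,0,52],[0,0,0,0,52],[0,0,0,0,52]]]' 25| grep -E 'eef|force:'
python3 -m pendant '[[[0,0,-0.7,0,52],[0,0,0,0,52],[0,0,0,0,52]]]' 25| grep -E 'eef|force:'
```

```text
eef_pos: [506.1, 107.3, 55.8]
force: [0.6, -0.9, -2.8]
finger_force: 27.8
eef_pos: [506.1, 107.3, 54.8]
force: [0.5, 0.4, -2.3]
finger_force: 27.8
eef_pos: [506.2, 107.3, 54.1]
force: [-0.1, -1.0, -1.8]
finger_force: 27.9
```

```bash
python3 -m pendant '[[[0,0,-0.6,0,52],[0,0,0,0,52],[0,0,0,0,52]]]' 25| grep -E 'eef|force:'

```

```text
eef_pos: [506.3, 107.3, 54.1]
force: [-2.3, 0.8, 5.8]
finger_force: 28.3
```

```bash
python3 -m pendant '[[[0,0,0.5,0,60],[0,0,0,0,62],[0,0,0,0,65],[0,0,0,0,70],[0,0,0,0,78],[0,0,0,0,85],[0,0,0,0,85],[0,0,0,0,85],[0,0,10,0,85]]]' | grep -E 'eef|force:|opening'
python3 -m pendant '[[[0,0,35,0,85],[0,0,50,0,85],[0,0,50,0,85],[0,0,40,0,85],[0,-30,0,0,85],[0,-50,0,0,85],[0,-50,0,0,85],[0,-30,0,0,85],[0,0,0,0,85],[0,0,0,0,85]]]' | grep -E 'eef|force:'
python3 - <<'E'
from h import *
c=camera("scene"); save(c,"s14.png",(80,60,560,420),1.6)
E
```

```text
eef_pos: [505.3, 107.3, 63.6]
force: [0.4, -0.9, 0.2]
opening: 0.994
finger_force: 0.0
eef_pos: [506.1, -52.1, 239.3]
force: [-0.5, -0.4, 0.3]
finger_force: 0.0
```

View pics/s14.png

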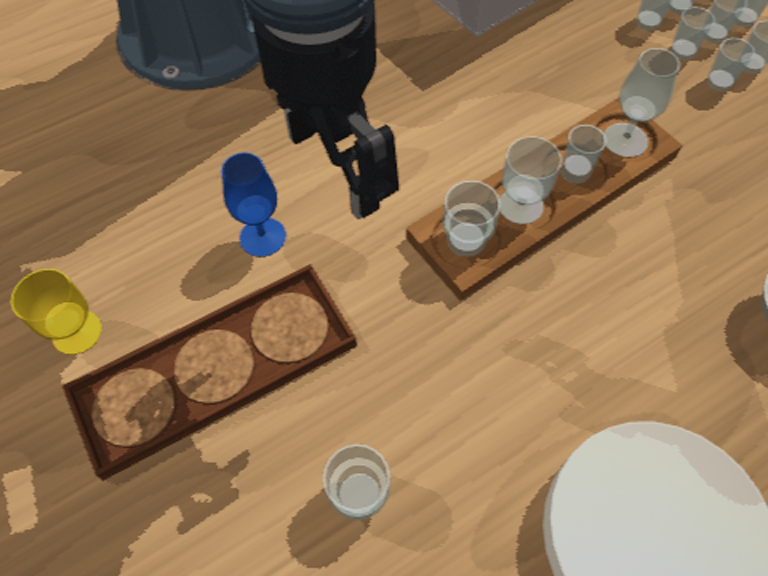

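The final view shows all four upright in their wells: tulip (628,138), shot (580,160), goblet (523,200) and tumbler (470,235). The lower tumbler stands at (358,480), and the blue and yellow glasses are untouched.

```bash
python3 -c "
from workcell import *
print(hand_in())"
```

```text
the job is handed in; nothing more can be done
None
```

The job is handed in: tulip, shot, goblet and water tumbler stand upright in the board's wells from left to right, with the tumbler in the right-hand end well and the lower tumbler still standing in place.

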